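# Open the drawer and twist the lid off the jar in it

## Robot

A 6-joint arm with a two-finger parallel gripper is mounted at the origin on a cart in front of the work surface, level with it; the furniture and walls round the work are solid. World frame = base frame: x ahead of the robot, y to its left, z up, the work surface at z = 0. Lengths are in mm, angles in rad, forces in N, time in s.
With the tool pointing down it reaches from about 325 to 900 mm from the base axis. Payload 3.5 kg.
Tool frame: the origin (TCP) lies between the finger pads; the fingertips stand r.tcp_to_tips ahead of it and the grasp point (between the pads) lies 2 mm behind it (r.tcp_to_tips is the distance from the TCP to the fingertips, in mm); z points along the fingers, y is the direction in which the jaws open and shut (so a half turn about z gives the same grasp; the last joint's range is limited). The gripper opens to 85 mm and grips with 20 to 120 N. Pads are 22 mm wide; open, the fingers measure 114 mm over their backs; the gripper's body (76 mm by 85 mm) begins 54 mm behind the grasp point. The pads swing forward as they close: fully open they stand 13 mm farther back than shut.
Start: joints at [-1.304, 0.276, -0.026, 1.268, 0, 1.467], TCP at [225.881, -582.752, 248.313] pointing down, gripper open.
Joint ranges: [-3.12, 3.12], [-0.85, 1.88], [-1.08, 1.24], [-1.95, 2.15], [-1.57, 1.53], [-3.14, 3.14]. Speed limits (rad/s): [2.57, 2.57, 3.14, 3.14, 3.14, 3.14].

## Interface

Orientations are given as a 3x3 rotation matrix whose columns are the frame's x, y, z axes.
In Python, from plant import status, viewer, workorder, finder, r gives the robot as it stands.
- The arm moves only by the tool arm_command, never from a script. Its argument "motion" is a list of rows, each a list of 7 numbers: the shift along the tool's x, y, z in mm, then the turn, a rotation vector about the tool's x, y, z in degrees, then the finger opening in mm, from 0 to 85.4. A call has 1 to 20 rows; each row shifts and turns the commanded pose from where the row before left it, along the tool's axes as they then stand; what a row does not reach is not made up. A row lasts 1/10 s, in which the tool goes at most 50 mm and 8.59 degrees, less where a joint would pass 70% of its speed; a pose out of reach is approached as far as the arm can. A call with a gripper value outside its range is refused whole. The fingers move at their own pace and stop on an object; the grip force is fixed at half the most. Time passes only in rows, so rows that do not move let the fingers close. It gives the time, the measured TCP pose, the force and the opening at its end, in the units of the state.
- status.get_obs(): the state, without advancing time (a new reading comes with each control period).
- viewer.get_image(name): name is "scene" or "top" or "wrist"; returns (picture, depth): 420x560x3 uint8, blue, green, red; 420x560 float32, mm along the optical axis (not along the pixel's ray), 0 where there is no reading.
- viewer.camera_model(name): a dict with "fx", "fy", "cx", "cy" (pixels), "distortion" ([k1, k2, p1, p2, k3] as OpenCV has them; the pictures are not rectified), "T" (4x4, takes a point from camera to world coordinates). Camera axes: x right, y up, looking along -z (the intrinsics and any distortion apply to the point x, -y, -z); pixel columns grow to the right and rows downward; lengths in mm; the calibration is good to about 2 mm. A picture is of the moment at which its call begins: read the wrist's pose just before it. camera_model takes no time and is no camera call; for the wrist camera it gives the pose at the moment of the call.
- workorder.finish_job(): hands the job in, once; it reports no verdict.
Trained networks look in the newest picture that a camera, given by its name, has taken for a name from the list of things; names that differ only in an ending like _2 or _b are one class to them, and where a whole thing is asked for, a point or a joint stands for the part that bears it (a point fixed in the world has none). Each returns a list of dicts, best first, with "conf" (0 to 1); they miss things now and then, are a little off and sometimes report something else, mostly with a low value. They report only what shows in the picture. A call takes as long as a camera call.
- finder.spot_in(target, camera): "bbox" ([left, top, right, bottom] in pixels, round what is visible of it).
- finder.silhouettes(target, camera): "pixels" (420x560 bool, what is visible of it) and "bbox" ([left, top, right, bottom] in pixels, round what is visible of it).
- finder.place_of(target, camera): "centre" ([column, row] in pixels: a listed point, or the origin of a listed thing).
The state is a dict: "clock": time; "joint_pos": joint angles; "qvel": joint speeds; "joint_efforts": joint torques, N m; "tool_pos": TCP position; "orientation": TCP orientation; "ft_force": force on the tool from outside, world axes, zero at the start; "moment": the same for the moment, N m; "finger_gap": finger opening in mm.
Only numpy, scipy, OpenCV 4.12 (cv2) and the standard library are available. Lean on these libraries where they do the work, as an engineer would, in place of code of your own. Each camera call takes 0.05 s, during which the arm holds its last target.

## Task

Pull the drawer of the small white worktop unit out to its stop; in it a jar stands in a close-fitting square holder that keeps it from turning. Twist the jar's tight metal lid anticlockwise (seen from above), stop turning as soon as it comes free, and lift it straight up without pulling the jar out of its holder, letting the drawer slide back in or shifting anything on the worktop. Finish while still holding the lid in the gripper, level, over the jar and about two centimetres clear of its open mouth: do not put it down.

Things in the scene. Friction and masses are not known exactly. Their poses are not given: they have to be found in the camera images.
- unit: White worktop drawer unit, 220 mm deep, 210 wide, 125 high, standing fast on the worktop, its single drawer facing the robot. Origin: centre of its underside; its own -x axis is the way the drawer comes out, y along its front, z up.
- drawer (a joint): How far the drawer is out, m: 0 shut, 0.16 at its stop. It runs with a light friction of about 2 N and stays where it is left. The drawer's front plate is 12 mm thick, 206 wide, and reaches to 119 mm above the worktop.
- drawer_handle (a point): Middle of the drawer's steel bar handle: a round bar 10 mm thick, 90 mm long along the drawer front (unit y), 38 mm out from the front plate (33 mm of free gap behind the bar) and 95 mm above the worktop. It moves with the drawer and its axes are the unit's.
- drawer_nest (a point): Middle of the floor of the square holder in the drawer, 12 mm above the worktop: inside 62 x 62 mm, walls 30 mm high, 87 mm behind the outer face of the drawer front; 125 mm along unit +x from the handle's middle. Small loose vials, reaching 50 mm above the worktop, stand on both sides of it.
- jar_rim (a point): Centre of the jar's mouth, at the top of its neck, z up. White jar, 0.4 to 0.6 kg, loose in the holder: square foot 60 x 60 x 36 mm, round body 48 mm across above that, up to 60 mm, neck 36 mm across, rim 80 mm above the jar's underside (92 mm above the worktop while the jar stands in the holder). The lid hides it at first.
- lid_center (a point): Centre of the round ribbed metal lid, half-way up. Lid 54 mm across, 22 mm high, 40 g, loose, held only by its thread; z up. When screwed on, its centre is 7 mm below the jar's rim (85 mm above the worktop), its top 96 mm above the worktop. Inside is 18 mm deep.
- lid_thread (a joint): How far the lid has been turned, rad, growing anticlockwise from above; 0 is tight. The turn takes about 0.3 N m all the way and does not raise the lid. The thread holds the lid down (pulling up would lift the jar) until about 1.15 rad; from 1.2 to 1.9 rad the lid lifts freely straight up; turned further it would catch again. The lid turns it with up to 0.1 rad of play. Keeps its value when the lid is off.
- tape: Roll of tape lying flat, 104 mm across, 25 high; origin at its underside. Bystander.
- gauze: Closed carton, 60 x 85 x 100 mm high; origin at the centre of its underside. Bystander.
- gel: Pump bottle, 42 x 74 x 168 mm; origin at the centre of its underside. Bystander.

How it is judged:
By the outcome, as a careful person would: the job done as asked, in the order asked, and still so for the second after the job is handed in, while the arm keeps its last pose, push and grip.
It also fails if it takes over 58 s, if anything falls off the work surface, if the arm or the gripper's body presses on something with over 40 N, if the wrist force passes 120 N, or if a joint passes its speed limit or range.

## Working session

There is one attempt and no reset: what is moved stays moved. The work goes in short steps, Python scripts to look and compute and a tool call to move; the robot and the scene stay as the last step left them, time stands still between calls to the robot, and variables do not carry over. Pictures are saved under pics/ and viewed, and the job is handed in when it is done.

Besides the shell and the picture viewer there is one more tool, called after "Request:" as name([rows], argument=value, ...), one row to a line, values as JSON. arm_command: Moves the arm, as the interface text tells. Its arguments: {"type":"object","properties":{"motion":{"type":"array","items":{"type":"array","items":{"type":"number"}}}},"required":["motion"]}

```bash
ls; mkdir -p pics
cat > h.py <<'E'
import numpy as np, cv2
from plant import status, viewer, workorder, finder, r
def ray(name,px,cm=None):
    cm=cm or viewer.camera_model(name)
    K=np.array([[cm['fx'],0,cm['cx']],[0,cm['fy'],cm['cy']],[0,0,1.]])
    u=cv2.undistortPoints(np.array([[px]],float),K,np.array(cm['distortion'],float))[0,0]
    T=np.array(cm['T']); d=np.array([u[0],-u[1],-1.])
    return T[:3,3],T[:3,:3]@d   # depth along axis scales d
def at_z(name,px,z,cm=None):
    o,d=ray(name,px,cm); return o+d*(z-o[2])/d[2]
def at_depth(name,px,dep,cm=None):
    o,d=ray(name,px,cm); return o+d*dep
E
python3 - <<'E'
from h import *
np.set_printoptions(precision=3,suppress=True)
o=status.get_obs(); print(o, r.tcp_to_tips)
for n in ['top','scene']:
    im,d=viewer.get_image(n); cv2.imwrite(f'pics/{n}0.png',im); np.save(f'{n}0.npy',d)
    cm=viewer.camera_model(n); print(n,np.array(cm['T']),cm['fx'])
    for t,z in [('unit',0),('drawer_handle',95),('lid_center',85),('tape',0),('gauze',0),('gel',0)]:
        for q in finder.place_of(t,n)[:2]:
            print(t,q['conf'],q['centre'],at_z(n,q['centre'],z))
print(status.get_obs()['clock'])
E
```

```text
pics
{'clock': 0.0, 'joint_pos': array([-1.304,  0.277, -0.028,  1.268,  0.   ,  1.467]), 'qvel': array([ 0.002, -0.   ,  0.   , -0.   ,  0.   ,  0.001]), 'joint_efforts': array([  0.   , -44.552,  29.52 ,   0.017,   0.   ,  -0.   ]), 'tool_pos': array([ 225.698, -582.043,  247.145]), 'orientation': array([[ 0.932,  0.361, -0.001],
       [ 0.361, -0.932,  0.002],
       [ 0.   , -0.002, -1.   ]]), 'ft_force': array([ 0.509,  0.078, -0.225]), 'moment': array([-0.024, -0.002, -0.008]), 'finger_gap': 85.3053710948712} 17.0
top [[  0.022   0.997  -0.072 546.841]
 [ -0.998   0.027   0.065 203.472]
 [  0.067   0.071   0.995 937.502]
 [  0.      0.      0.      1.   ]] 400.52427516412945
unit 0.8 [379.6, 152.0] [754.175 -95.641   0.   ]
drawer_handle 0.79 [400.8, 215.7] [ 594.588 -113.199   95.   ]
tape 0.64 [192.3, 251.4] [504.881 345.843   0.   ]
tape 0.55 [176.9, 167.6] [699.615 389.264   0.   ]
gauze 0.66 [212.0, 209.3] [603.74  303.377   0.   ]
gel 0.69 [178.0, 167.7] [699.447 386.668   0.   ]
scene [[   0.884    0.345   -0.314  322.53 ]
 [  -0.467    0.657   -0.592 -391.377]
 [   0.002    0.67     0.742  789.555]
 [   0.       0.       0.       1.   ]] 448.5884512081254
unit 0.96 [396.0, 302.7] [ 750.927 -100.815    0.   ]
drawer_handle 0.95 [332.7, 318.7] [ 582.747 -108.302   95.   ]
drawer_handle 0.67 [198.1, 203.9] [475.837 252.183  95.   ]
tape 0.61 [195.7, 202.2] [493.656 348.178  -0.   ]
gauze 0.73 [243.8, 198.1] [602.407 306.245   0.   ]
gel 0.92 [263.5, 163.5] [700.646 395.304   0.   ]
0.7
```

View pics/top0.png

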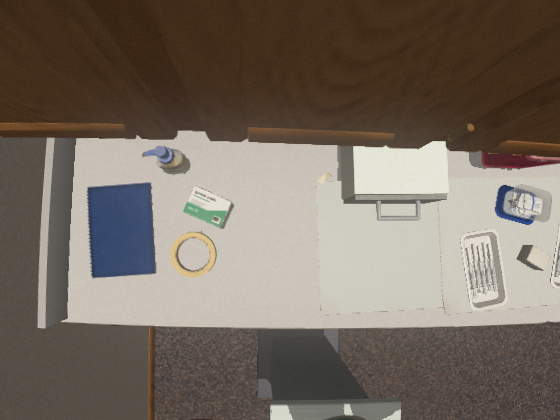

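View pics/scene0.png

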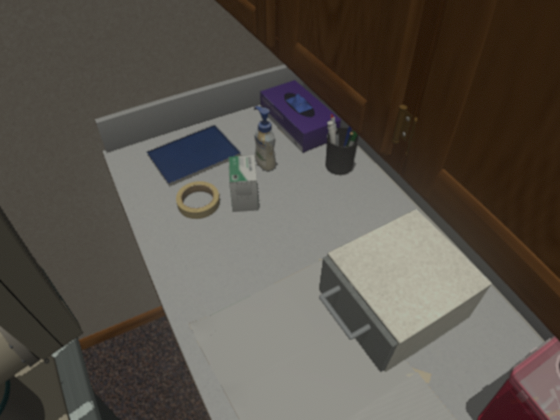

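The top view shows the shut unit (front edge about rows 197-200, columns 352-447) with the bar handle at about (400,216). A cupboard overhangs the back. The tape, gauze and gel are far to the left. Next I'll get the yaw and the handle from the depth image.

Run:
```python
from h import *
np.set_printoptions(precision=2,suppress=True)
def cloud(n):
    d=np.load(f'{n}0.npy'); cm=viewer.camera_model(n)
    K=np.array([[cm['fx'],0,cm['cx']],[0,cm['fy'],cm['cy']],[0,0,1.]])
    v,u=np.mgrid[:420,:560]; p=np.stack([u,v],-1).reshape(-1,1,2).astype(float)
    q=cv2.undistortPoints(p,K,np.array(cm['distortion'],float)).reshape(420,560,2)
    T=np.array(cm['T']); c=np.stack([q[...,0],-q[...,1],-np.ones((420,560))],-1)*d[...,None]
    P=c@T[:3,:3].T+T[:3,3]; P[d==0]=np.nan; return P
for n in ['top','scene']:
    P=cloud(n)
    X,Y,Z=P[...,0],P[...,1],P[...,2]
    reg=(X>520)&(X<900)&(Y>-300)&(Y<80)
    tab=(X>400)&(X<550)&(Y>-200)&(Y<50)
    print(n,'table z',np.nanmedian(Z[tab]))
    m=reg&(abs(Z-125)<8)
    pts=P[m][:,:2].astype(np.float32); print('topz',np.median(Z[m]),m.sum())
    lab=(m*255).astype(np.uint8)
    rc=cv2.minAreaRect(pts); print(rc, cv2.boxPoints(rc))
    h=reg&(abs(Z-97)<9)&(X<640)
    q=P[h]; print('handle n',h.sum(), q.min(0),q.max(0), np.median(q,0)); 
    f=reg&(Z>20)&(Z<115)
    print('overhead', np.nanmin(Z[(Z>200)]) if (Z>200).any() else None, (X[(Z>200)]).min() if (Z>200).any() else None)
    # overhead near
    o=(Z>200)&(Y>-350)&(Y<200)
    if o.any(): print('oh near',X[o].min(),np.percentile(Z[o],[1,50,99]))
    np.save(f'{n}P.npy',P)
P=np.load('sceneP.npy')
im,d=cv2.imread('pics/scene0.png'),None
for n in ['top','scene']:
    im=cv2.imread(f'pics/{n}0.png'); 
    c=im[120:250,330:470] if n=='top' else im[220:380,290:500]
    cv2.imwrite(f'pics/{n}0c.png',cv2.resize(c,None,fx=3.7,fy=3.7,interpolation=cv2.INTER_CUBIC))
```

```text
top table z 0.5919889502123397
topz 124.48867589017902 5028
((691.7561645507812, -104.2127685546875), (126.57991790771484, 212.76498413085938), 1.7125917673110962) [[ 625.32    0.23]
 [ 631.67 -212.44]
 [ 758.2  -208.66]
 [ 751.84    4.01]]
handle n 427 [ 583.98 -204.98   88.27] [639.11  -0.61 105.08] [ 594.67 -107.7    98.43]
overhead 200.00461855289745 184.58724521069666
oh near 204.80392952513142 [382.16 623.89 736.58]
scene table z 1.137073298085511
topz 125.22621964230677 12316
((743.0535888671875, -100.97991180419922), (234.83139038085938, 211.4953155517578), 2.1809000968933105) [[ 621.7     0.22]
 [ 629.75 -211.12]
 [ 864.41 -202.18]
 [ 856.36    9.16]]
handle n 974 [ 583.1  -207.88   88.07] [638.95  -3.72 105.96] [ 622.84 -116.6    98.91]
overhead 200.00207808372795 72.20865988682581
oh near 72.20865988682581 [217.25 479.69 644.78]
```

Run:
```python
from h import *
np.set_printoptions(precision=2,suppress=True)
for n in ['top','scene']:
    P=np.load(f'{n}P.npy'); X,Y,Z=P[...,0],P[...,1],P[...,2]
    # front edge: per y-bin min x of top plane
    m=(abs(Z-125)<4)&(X>560)&(X<800)&(Y>-215)&(Y<10)
    ys=[];xs=[]
    for y in range(-195,-10,8):
        k=m&(abs(Y-y)<4)
        if k.sum()>5: ys.append(y); xs.append(np.percentile(X[k],2))
    c=np.polyfit(ys,xs,1); print(n,'edge x at y=-105',np.polyval(c,-105),'yaw deg',-np.degrees(np.arctan(c[0])), 'res',np.std(np.polyval(c,ys)-xs))
    m=(Z>60)&(X>560)&(X<800)&(Y>-230)&(Y<30)&(Z<129)&(Z>121); print(' y range',np.nanpercentile(Y[m],[0.5,99.5]))
    h=(Z>85)&(Z<108)&(X>570)&(X<605)&(Y>-190)&(Y<-30)
    q=P[h]; print(' bar',len(q),np.percentile(q,[2,50,98],axis=0), 'barfit',np.polyfit(q[:,1],q[:,0],1))
    m=(Z>130)&(Z<700)&(X>350)&(Y>-330)&(Y<200)
    print(' overhead',[ (x,int(np.nanmin(Z[m&(X>x)&(X<x+50)])) if (m&(X>x)&(X<x+50)).sum()>20 else None) for x in range(350,900,50)])
```

```text
top edge x at y=-105 639.4154511192481 yaw deg 2.201860519319461 res 2.5539535919410126
 y range [-207.61    1.06]
 bar 250 [[ 584.21 -152.49   94.15]
 [ 590.3  -105.01   98.45]
 [ 603.35  -58.87  102.54]] barfit [ -0.01 589.6 ]
 overhead [(350, None), (400, None), (450, None), (500, None), (550, None), (600, None), (650, 361), (700, 344), (750, None), (800, None), (850, None)]
scene edge x at y=-105 638.1597623176631 yaw deg 1.3683636457280355 res 1.7599673958451396
 y range [-207.45    1.81]
 bar 377 [[ 583.61 -155.89   94.56]
 [ 588.9  -111.68   99.14]
 [ 603.38  -59.67  101.68]] barfit [ -0.03 587.21]
 overhead [(350, None), (400, None), (450, None), (500, None), (550, None), (600, None), (650, 130), (700, 342), (750, None), (800, None), (850, None)]
```

View pics/top0c.png

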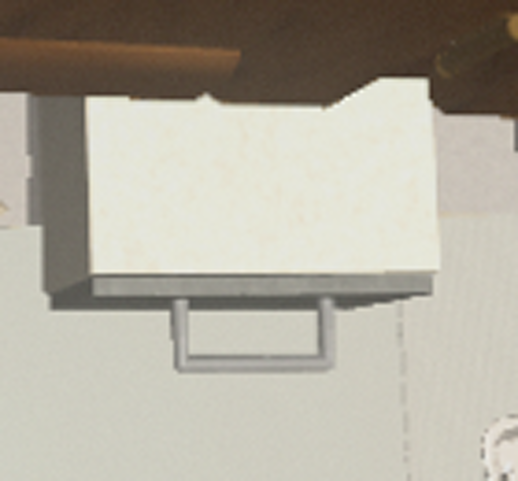

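View pics/scene0c.png

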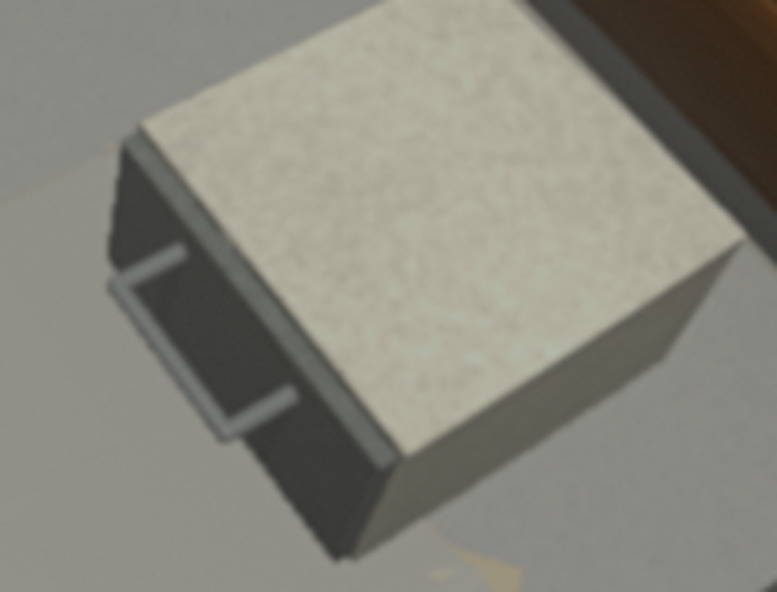

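Request:
arm_command([
  [25.5,-15.6,0,0,0,0,40],
  [25.5,-15.6,0,0,0,0,40],
  [25.5,-15.6,0,0,0,0,40],
  [25.5,-15.6,0,0,0,0,40],
  [25.5,-15.6,0,0,0,0,40],
  [25.5,-15.6,0,0,0,0,40],
  [25.5,-15.6,0,0,0,0,40],
  [25.5,-15.6,0,0,0,0,40],
  [25.5,-15.6,0,0,0,0,40],
  [25.5,-15.6,0,0,0,0,40],
  [25.5,-15.6,0,0,0,0,40],
  [25.5,-15.6,0,0,0,0,40],
  [25.5,-15.6,0,0,0,0,40],
  [25.5,-15.6,0,0,0,0,40],
  [25.5,-15.6,0,0,0,0,40],
  [25.5,-15.6,0,0,0,0,40],
  [25.5,-15.6,0,0,0,0,40],
  [25.5,-15.6,0,0,0,0,40],
  [25.5,-15.6,0,0,0,0,40],
  [25.5,-15.6,0,0,0,0,40],
])

```text
clock: 2.7
tool_pos: [589.3, -106.5, 248.5]
orientation: [[0.932, 0.362, 0.0], [0.362, -0.932, -0.0], [0.0, 0.0, -1.0]]
ft_force: [-0.0, -0.4, 0.4]
finger_gap: 40.0
```

Request:
arm_command([
  [0,0,0,0,0,-7.86,32],
  [0,0,0,0,0,-7.86,32],
  [0,0,0,0,0,-7.86,32],
  [0,0,0,0,0,-7.86,32],
  [0,0,0,0,0,-7.86,32],
  [0,0,0,0,0,-7.86,32],
  [0,0,0,0,0,-7.86,32],
  [0,0,0,0,0,-7.86,32],
  [0,0,0,0,0,-7.86,32],
  [0,0,0,0,0,0,32],
])

```text
clock: 3.7
tool_pos: [588.7, -107.5, 248.4]
orientation: [[-0.033, 0.999, 0.0], [0.999, 0.033, -0.0], [-0.0, 0.0, -1.0]]
ft_force: [0.2, 0.2, 0.1]
finger_gap: 32.2
```

Run:
```python
from h import *
np.set_printoptions(precision=3,suppress=True)
o=status.get_obs(); print(o['clock'],o['tool_pos'],o['orientation'],o['joint_pos'],o['finger_gap'],o['ft_force'])
im,d=viewer.get_image('wrist'); cv2.imwrite('pics/w1.png',im)
cm=viewer.camera_model('wrist')
for q in finder.place_of('drawer_handle','wrist'): print(q['conf'],q['centre'],at_z('wrist',q['centre'],95,cm))
K=np.array([[cm['fx'],0,cm['cx']],[0,cm['fy'],cm['cy']],[0,0,1.]]);v,u=np.mgrid[:420,:560]
q=cv2.undistortPoints(np.stack([u,v],-1).reshape(-1,1,2).astype(float),K,np.array(cm['distortion'],float)).reshape(420,560,2)
T=np.array(cm['T']);c=np.stack([q[...,0],-q[...,1],-np.ones((420,560))],-1)*d[...,None]
P=(c@T[:3,:3].T+T[:3,3])[d>0]
h=P[(P[:,2]>88)&(P[:,2]<106)&(P[:,0]>570)&(P[:,0]<600)&(abs(P[:,1]+106)<30)]
print(len(h),np.percentile(h,[2,50,98],axis=0) if len(h) else '', np.polyfit(h[:,1],h[:,0],1) if len(h) else '')
print(T[:3,3])
```

```text
3.7 [ 588.653 -107.508  248.376] [[-0.033  0.999  0.   ]
 [ 0.999  0.033 -0.   ]
 [-0.     0.    -1.   ]] [-0.289  0.229 -0.087  1.254  0.     1.249] 32.23516536094392 [0.199 0.153 0.068]
0.97 [277.7, 192.4] [ 592.42  -105.801   95.   ]
856 [[ 584.908 -134.627   95.936]
 [ 589.795 -104.967   99.246]
 [ 594.804  -76.914  100.969]] [ -0.032 586.465]
[586.811 -30.922 373.981]
```

View pics/w1.png

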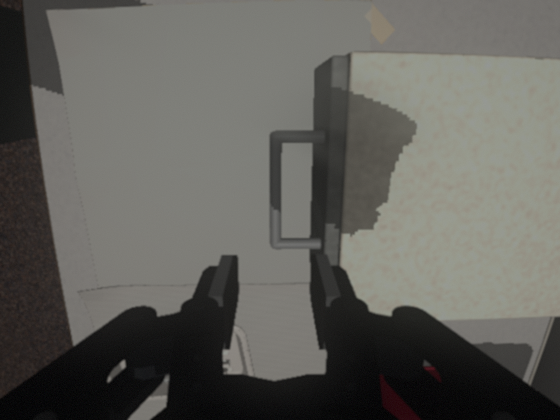

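The wrist view shows the bar at about (277,190), between the fingers, with the plate's top edge at columns 320-345. The bar measures x≈590 at this y, so I'll shift 1 mm and descend.

Request:
arm_command([
  [1,1.2,25,0,0,0,30],
  [0,0,25,0,0,0,30],
  [0,0,25,0,0,0,30],
  [0,0,20,0,0,0,30],
  [0,0,15,0,0,0,30],
  [0,0,10,0,0,0,30],
  [0,0,8,0,0,0,30],
  [0,0,7,0,0,0,30],
  [0,0,5,0,0,0,30],
])

```text
clock: 4.7
tool_pos: [590.2, -106.6, 108.3]
orientation: [[-0.033, 0.999, 0.001], [0.999, 0.033, -0.0], [-0.0, 0.001, -1.0]]
ft_force: [-0.0, 0.3, 0.2]
finger_gap: 30.2
```

Request:
arm_command([
  [0,0,5,0,0,0,30],
  [0,0,4,0,0,0,30],
  [0,0,2,0,0,0,30],
])

```text
clock: 5.0
tool_pos: [589.8, -106.5, 97.1]
orientation: [[-0.034, 0.999, -0.0], [0.999, 0.034, 0.0], [0.0, -0.0, -1.0]]
ft_force: [-0.3, 0.0, -0.3]
finger_gap: 29.8
```

Run:
```python
from h import *
im,d=viewer.get_image('wrist'); cv2.imwrite('pics/w2.png',im)
im,d=viewer.get_image('scene'); cv2.imwrite('pics/s2.png',cv2.resize(im[180:400,250:530],None,fx=2.7,fy=2.7))
```

```text
(no output)
```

View pics/w2.png

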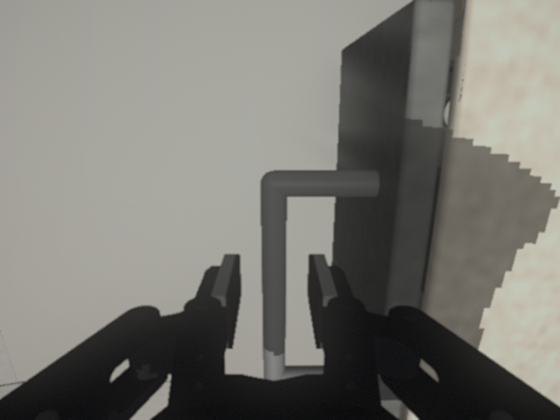

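View pics/s2.png

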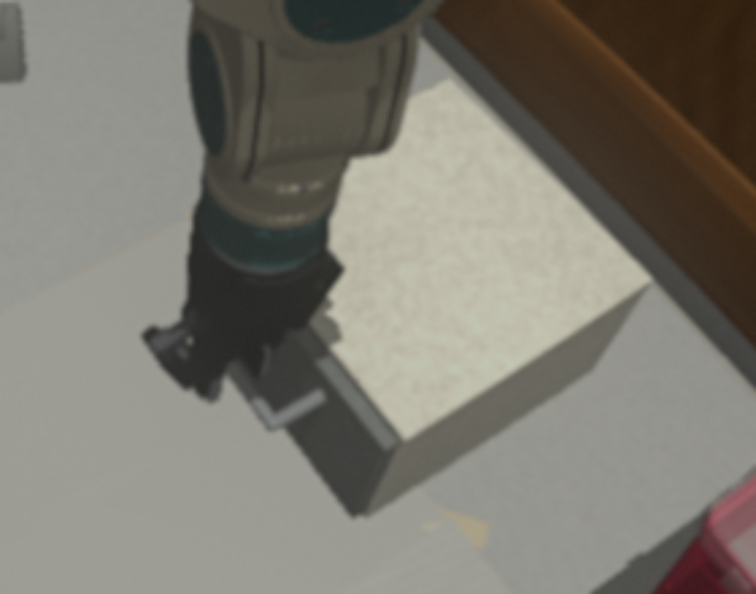

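The bar, column about 275 in the wrist view, lies between the pads with no contact force. Closing.

Request:
arm_command([
  [0,0,0,0,0,0,0],
  [0,0,0,0,0,0,0],
  [0,0,0,0,0,0,0],
  [0,0,0,0,0,0,0],
  [0,0,0,0,0,0,0],
  [0,0,0,0,0,0,0],
])

```text
clock: 5.7
tool_pos: [589.7, -106.5, 97.7]
orientation: [[-0.034, 0.999, -0.0], [0.999, 0.034, -0.0], [-0.0, -0.0, -1.0]]
ft_force: [-3.7, 0.6, 5.1]
finger_gap: 7.5
```

Request:
arm_command([
  [0,-5,0,0,0,0,0],
  [0,-10,0,0,0,0,0],
  [0,-13,0,0,0,0,0],
  [0,-13,0,0,0,0,0],
  [0,-13,0,0,0,0,0],
  [0,-13,0,0,0,0,0],
  [0,-13,0,0,0,0,0],
  [0,-13,0,0,0,0,0],
  [0,-13,0,0,0,0,0],
  [0,-13,0,0,0,0,0],
  [0,-12,0,0,0,0,0],
  [0,-10,0,0,0,0,0],
  [0,-6,0,0,0,0,0],
  [0,-4,0,0,0,0,0],
  [0,-2,0,0,0,0,0],
  [0,-1,0,0,0,0,0],
])

```text
clock: 7.3
tool_pos: [435.3, -112.1, 97.7]
orientation: [[-0.033, 0.999, 0.0], [0.999, 0.033, -0.001], [-0.001, 0.0, -1.0]]
ft_force: [1.5, -1.9, 5.2]
finger_gap: 7.8
```

Request:
arm_command([
  [0,-2,0,0,0,0,0],
  [0,-2,0,0,0,0,0],
  [0,0,0,0,0,0,0],
])

```text
clock: 7.6
tool_pos: [431.1, -112.3, 97.7]
orientation: [[-0.033, 0.999, -0.0], [0.999, 0.033, -0.001], [-0.001, -0.0, -1.0]]
ft_force: [1.1, -1.7, 7.4]
finger_gap: 7.6
```

Request:
arm_command([
  [0,-1,0,0,0,0,0],
  [0,-1,0,0,0,0,0],
  [0,0,0,0,0,0,0],
])

```text
clock: 7.9
tool_pos: [429.8, -112.3, 97.7]
orientation: [[-0.033, 0.999, 0.001], [0.999, 0.033, -0.001], [-0.001, 0.001, -1.0]]
ft_force: [2.2, -1.8, 6.3]
finger_gap: 7.7
```

Request:
arm_command([
  [0,-1,0,0,0,0,0],
  [0,0,0,0,0,0,0],
])

```text
clock: 8.1
tool_pos: [429.7, -112.3, 97.7]
orientation: [[-0.034, 0.999, 0.003], [0.999, 0.034, -0.001], [-0.001, 0.003, -1.0]]
ft_force: [3.5, -1.8, 2.6]
finger_gap: 7.6
```

Request:
arm_command([
  [0,-1.5,0,0,0,0,0],
  [0,0,0,0,0,0,0],
])

```text
clock: 8.3
tool_pos: [429.6, -112.3, 97.7]
orientation: [[-0.034, 0.999, 0.006], [0.999, 0.034, -0.0], [-0.0, 0.006, -1.0]]
ft_force: [8.2, -0.7, -1.3]
finger_gap: 7.5
```

Request:
arm_command([
  [0,1.5,0,0,0,0,0],
  [0,0,0,0,0,0,30],
  [0,0,0,0,0,0,30],
  [0,0,0,0,0,0,30],
  [0,0,0,0,0,0,30],
  [0,0,-10,0,0,0,30],
  [0,0,-20,0,0,0,30],
  [0,0,-30,0,0,0,30],
  [0,0,-45,0,0,0,30],
  [0,0,-45,0,0,0,30],
  [0,30,0,0,0,0,85],
  [0,40,0,0,0,0,85],
  [0,30,0,0,0,0,85],
  [0,0,0,0,0,0,85],
])

```text
clock: 9.7
tool_pos: [532.3, -108.8, 248.1]
orientation: [[-0.035, 0.999, 0.003], [0.999, 0.035, -0.001], [-0.001, 0.003, -1.0]]
ft_force: [-1.0, 0.6, -0.1]
finger_gap: 84.8
```

```bash
cat > look.py <<'E'
from h import *
import sys
np.set_printoptions(precision=2,suppress=True)
tag=sys.argv[1]
for n in sys.argv[2:]:
    o=status.get_obs(); 
    im,d=viewer.get_image(n); cm=viewer.camera_model(n); cv2.imwrite(f'pics/{tag}_{n}.png',im); np.save(f'{tag}_{n}.npy',d)
    print(n,o['clock'],o['tool_pos'],o['finger_gap'])
    for t,z in [('lid_center',85),('drawer_handle',95)]:
        for q in finder.place_of(t,n)[:2]: print(t,round(q['conf'],2),q['centre'],at_z(n,q['centre'],z,cm))
    for q in finder.silhouettes('lid_center',n)[:1]:
        m=q['pixels']; print('mask',m.sum(),q['bbox'],q['conf'])
        K=np.array([[cm['fx'],0,cm['cx']],[0,cm['fy'],cm['cy']],[0,0,1.]]);v,u=np.mgrid[:420,:560]
        p=cv2.undistortPoints(np.stack([u,v],-1).reshape(-1,1,2).astype(float),K,np.array(cm['distortion'],float)).reshape(420,560,2)
        T=np.array(cm['T']);P=np.stack([p[...,0],-p[...,1],-np.ones((420,560))],-1)*d[...,None]@T[:3,:3].T+T[:3,3]
        Q=P[m&(d>0)]; print('z pct',np.percentile(Q[:,2],[5,50,95]))
        k=Q[abs(Q[:,2]-96)<5]
        if len(k)>20:
            print('lid top',len(k),np.median(k,0)); (c,rad)=cv2.minEnclosingCircle(k[:,:2].astype(np.float32)); print('circ',c,rad, 'mid',(np.percentile(k,1,axis=0)+np.percentile(k,99,axis=0))/2, np.ptp(k,axis=0))
E
python3 look.py a top wrist scene
```

```text
top 9.7 [ 532.28 -108.76  248.11] 84.75552900860407
lid_center 0.76 [396.9, 232.9] [ 557.16 -108.15   85.  ]
drawer_handle 0.66 [397.3, 290.5] [ 432.83 -106.74   95.  ]
mask 539 [385.0, 221.7, 410.3, 248.8] 0.83
z pct [52.92 95.05 97.76]
lid top 448 [ 554.86 -108.03   95.54]
circ (554.7919921875, -109.33441162109375) 27.09117889404297 mid [ 554.81 -108.87   95.14] [50.   51.56  8.64]
wrist 9.9 [ 527.75 -108.33  247.32] 84.7414621661592
lid_center 0.71 [307.3, 191.6] [ 556.38 -107.48   85.  ]
drawer_handle 0.89 [156.1, 199.7] [ 431.05 -115.85   95.  ]
mask 3453 [275.0, 158.3, 338.8, 224.6] 0.88
z pct [90.26 95.92 97.11]
lid top 3258 [ 554.51 -105.34   95.98]
circ (554.8989868164062, -106.72377014160156) 27.215415954589844 mid [ 554.71 -106.13   94.83] [53.61 52.87  7.26]
scene 10.1 [ 528.   -108.51  247.46] 84.73145671695796
lid_center 0.69 [318.2, 327.5] [ 555.29 -106.79   85.  ]
drawer_handle 0.84 [251.8, 362.7] [ 424.52 -114.98   95.  ]
mask 809 [306.1, 315.5, 333.4, 343.8] 0.72
z pct [83.   95.83 98.09]
lid top 689 [ 552.8  -109.01   96.08]
circ (553.8859252929688, -108.16564178466797) 27.068397521972656 mid [ 553.83 -108.11   95.64] [54.05 53.43  8.85]
```

View pics/a_wrist.png

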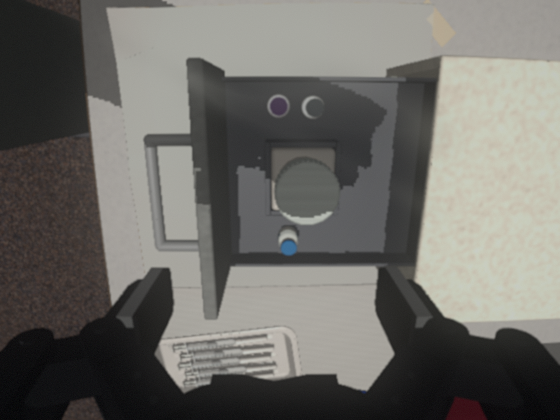

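View pics/a_scene.png

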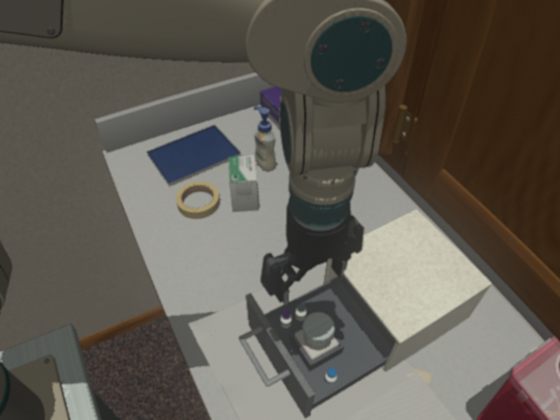

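The drawer is at its stop: the handle moved 160 mm and the force rose with no further motion. The jar stands in the holder, and the three cameras agree on the lid at about (554.6, -107.7), top at z 96. Next I'll centre over it with the fingers at 68 mm and descend part-way.

Request:
arm_command([
  [0,13,0,0,0,0,68],
  [0,13.5,0,0,0,0,68],
  [0,0,20,0,0,0,68],
  [0,0,30,0,0,0,68],
  [0,0,30,0,0,0,68],
  [0,0,15,0,0,0,68],
  [0,0,5,0,0,0,68],
  [0,0,0,0,0,0,68],
])

```text
clock: 11.1
tool_pos: [555.7, -107.5, 146.6]
orientation: [[-0.034, 0.999, -0.001], [0.999, 0.034, 0.0], [0.0, -0.001, -1.0]]
ft_force: [0.1, -0.4, -0.3]
finger_gap: 67.7
```

```bash
python3 look.py b wrist; python3 -c "
from h import *
o=status.get_obs();print(o['tool_pos'],o['orientation'],o['ft_force'],o['joint_pos'])"
```

```text
wrist 11.1 [ 555.74 -107.52  146.56] 67.67466748096551
drawer_handle 0.59 [51.1, 243.6] [ 431.36 -112.91   95.  ]
mask 119766 [23.1, 22.3, 558.4, 420.0] 0.71
z pct [ 12.19  43.54 126.84]
lid top 6229 [442.5  -89.7   98.72]
circ (557.0576782226562, -105.45724487304688) 137.91958618164062 mid [534.48 -80.17  96.12] [230.7  202.91   9.98]
[ 556.70677297 -107.99941531  148.76064867] [[-3.36973120e-02  9.99428411e-01  2.70957955e-03]
 [ 9.99431661e-01  3.36996705e-02 -8.29518405e-04]
 [-9.20356200e-04  2.68008705e-03 -9.99995985e-01]] [-0.04377655  0.79256375 -0.5968189 ] [-3.05614630e-01  2.44655428e-01 -2.87907243e-01  1.03540004e+00
  2.41762689e-05  1.23147679e+00]
```

View pics/b_wrist.png

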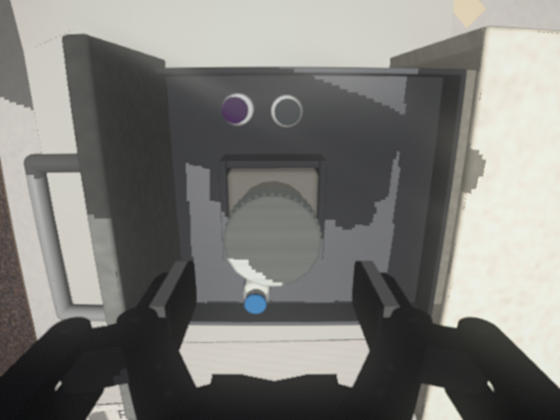

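The lid (columns 224-322) is centred between the pads (about 192 and 355), and the jar foot sits in the holder. Descending.

Request:
arm_command([
  [0,-0.7,15,0,0,0,68],
  [0,0,15,0,0,0,68],
  [0,0,12,0,0,0,68],
  [0,0,8,0,0,0,68],
  [0,0,6,0,0,0,68],
  [0,0,4,0,0,0,68],
  [0,0,3,0,0,0,68],
  [0,0,0,0,0,0,68],
])

```text
clock: 12.1
tool_pos: [554.6, -107.6, 84.1]
orientation: [[-0.034, 0.999, -0.0], [0.999, 0.034, 0.0], [0.0, -0.0, -1.0]]
ft_force: [-0.1, 0.7, -0.4]
finger_gap: 67.8
```

```bash
python3 look.py c wrist; python3 -c "
from h import *
for i in range(3):
  o=status.get_obs();print(o['clock'],o['tool_pos'],o['ft_force']);viewer.get_image('scene') if i<2 else 0"
```

```text
wrist 12.1 [ 554.57 -107.63   84.14] 67.81970659586469
lid_center 0.8 [272.9, 296.5] [ 554.97 -108.27   85.  ]
mask 15637 [204.6, 223.5, 346.4, 361.4] 0.67
z pct [83.5  96.07 97.07]
lid top 13926 [ 555.28 -103.5    96.17]
circ (555.42431640625, -106.68780517578125) 27.443004608154297 mid [ 555.39 -105.52   94.63] [54.45 53.95  7.31]
12.3 [ 554.9756902  -107.77616189   84.72174495] [-0.36089139  0.43696526  0.93318537]
12.35 [ 554.955189   -107.75280346   84.70247586] [ 0.53272339 -1.3257051  -0.15337705]
12.4 [ 554.90345655 -107.76494019   84.6709425 ] [-0.19171508 -0.48934363  0.02166521]
```

View pics/c_wrist.png

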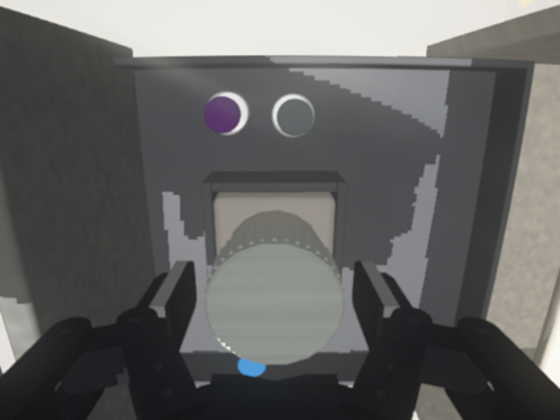

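Request:
arm_command([
  [0,0,2,0,0,0,68],
  [0,0,2,0,0,0,68],
  [0,0,0,0,0,0,60],
  [0,0,0,0,0,0,57],
  [0,0,0,0,0,0,54],
  [0,0,0,0,0,0,40],
  [0,0,0,0,0,0,40],
  [0,0,0,0,0,0,40],
  [0,0,0,0,0,0,40],
])

```text
clock: 13.3
tool_pos: [555.0, -107.8, 80.7]
orientation: [[-0.034, 0.999, 0.001], [0.999, 0.034, -0.0], [-0.0, 0.001, -1.0]]
ft_force: [0.6, 0.4, 2.5]
finger_gap: 53.0
```

```bash
python3 look.py d wrist scene; python3 -c "
from h import *
o=status.get_obs();print(o['clock'],o['tool_pos'],o['orientation'],o['ft_force'],o['moment'],o['joint_pos'])"
```

```text
wrist 13.3 [ 555.01 -107.77   80.68] 52.99862914394436
lid_center 0.91 [274.7, 301.3] [ 555.91 -108.16   85.  ]
mask 16689 [201.2, 227.1, 347.6, 367.2] 0.88
z pct [81.35 95.79 96.79]
lid top 14605 [ 555.41 -103.54   95.9 ]
circ (555.64404296875, -107.53081512451172) 28.064132690429688 mid [ 555.51 -105.66   94.45] [53.64 54.17  7.19]
scene 13.5 [ 554.96 -107.77   80.63] 53.330466014966305
lid_center 0.92 [319.6, 328.7] [ 556.24 -109.9    85.  ]
drawer_handle 0.78 [250.0, 362.6] [ 422.01 -113.49   95.  ]
mask 421 [309.3, 318.1, 331.1, 341.4] 0.58
z pct [81.14 95.63 97.92]
lid top 345 [ 556.22 -119.41   95.98]
circ (555.2530517578125, -113.6177749633789) 24.322437286376953 mid [ 554.73 -118.48   95.11] [46.6  32.36  8.44]
13.7 [ 554.98512853 -107.77257695   80.6471364 ] [[-3.36170871e-02  9.99434511e-01  7.41294091e-04]
 [ 9.99434760e-01  3.36172446e-02 -2.00999182e-04]
 [-2.25805784e-04  7.34118075e-04 -9.99999705e-01]] [ 0.19647145 -0.1147659   4.07112849] [ 0.02359611  0.08431645 -0.02921921] [-3.06155443e-01  3.13485213e-01 -3.59307772e-01  8.97235938e-01
  3.17698107e-05  1.23101739e+00]
```

View pics/d_wrist.png

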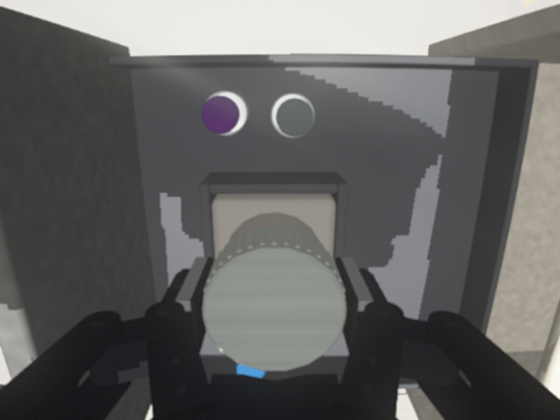

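The lid is gripped (opening 53, jar still upright). Turning anticlockwise, the first 40°.

Request:
arm_command([
  [0,0,0,0,0,-4,40],
  [0,0,0,0,0,-4,40],
  [0,0,0,0,0,-4,40],
  [0,0,0,0,0,-4,40],
  [0,0,0,0,0,-4,40],
  [0,0,0,0,0,-4,40],
  [0,0,0,0,0,-4,40],
  [0,0,0,0,0,-4,40],
  [0,0,0,0,0,-4,40],
  [0,0,0,0,0,-4,40],
])

```text
clock: 14.7
tool_pos: [554.6, -107.8, 80.6]
orientation: [[-0.669, 0.743, 0.0], [0.743, 0.669, -0.0], [-0.0, -0.0, -1.0]]
ft_force: [-0.4, 0.9, 5.6]
finger_gap: 52.8
```

```bash
python3 look.py e wrist; python3 -c "
from h import *
o=status.get_obs();print(o['clock'],o['tool_pos'],o['orientation'],o['ft_force'],o['moment'],o['joint_pos'])"
```

```text
wrist 14.7 [ 554.65 -107.81   80.61] 52.77632911025768
lid_center 0.72 [275.6, 299.8] [ 556.37 -106.83   85.  ]
lid_center 0.16 [470.1, 375.0] [647.4  -78.41  85.  ]
mask 16460 [202.2, 228.6, 347.8, 368.1] 0.94
z pct [82.87 95.84 96.83]
lid top 14539 [ 553.13 -104.28   95.93]
circ (555.2853393554688, -106.79572296142578) 27.390214920043945 mid [ 554.65 -105.81   94.45] [54.11 54.17  7.23]
14.9 [ 554.64633829 -107.78566538   80.62291672] [[-6.67765350e-01  7.44371836e-01  8.36513409e-05]
 [ 7.44371810e-01  6.67765350e-01 -2.14915748e-04]
 [-2.15836697e-04 -8.12455898e-05 -9.99999973e-01]] [-0.36366537  0.11461192  5.71287358] [ 0.05932778  0.14851383 -0.13425208] [-3.06256284e-01  3.13372466e-01 -3.59530571e-01  8.97748736e-01
 -1.79695347e-04  5.33337350e-01]
```

View pics/e_wrist.png

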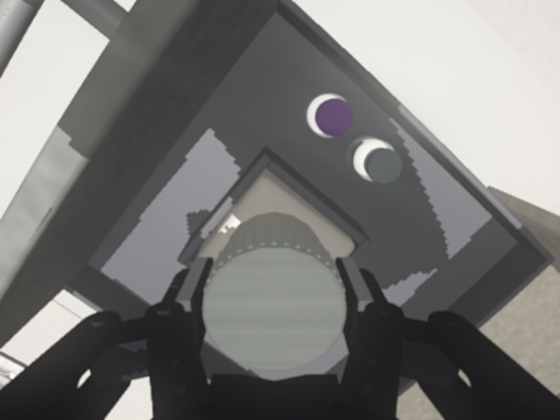

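The lid's stripes and ribs keep the same place in the gripper's view while the drawer and jar foot have turned, so there is no slip and the jar is held. Turning the other 40°.

Request:
arm_command([
  [0,0,0,0,0,-4,40],
  [0,0,0,0,0,-4,40],
  [0,0,0,0,0,-4,40],
  [0,0,0,0,0,-4,40],
  [0,0,0,0,0,-4,40],
  [0,0,0,0,0,-4,40],
  [0,0,0,0,0,-4,40],
  [0,0,0,0,0,-4,40],
  [0,0,0,0,0,-4,40],
  [0,0,0,0,0,-4,40],
])

```text
clock: 15.9
tool_pos: [554.4, -108.0, 80.6]
orientation: [[-0.99, 0.139, -0.0], [0.139, 0.99, -0.001], [0.0, -0.001, -1.0]]
ft_force: [-1.0, -1.5, 5.5]
finger_gap: 52.4
```

```bash
python3 look.py f wrist; python3 -c "
from h import *
o=status.get_obs();print(o['clock'],o['tool_pos'],o['orientation'],o['ft_force'],o['moment'],o['joint_pos'])"
```

```text
wrist 15.9 [ 554.43 -108.01   80.62] 52.38634748391585
lid_center 0.73 [276.2, 297.8] [ 555.23 -105.86   85.  ]
mask 16204 [203.8, 229.7, 346.8, 368.7] 0.87
z pct [83.61 95.88 96.85]
lid top 14399 [ 551.8  -106.3    95.97]
circ (555.2474975585938, -106.9559097290039) 27.66010856628418 mid [ 554.05 -106.52   94.48] [54.05 52.59  7.17]
16.1 [ 554.41491168 -108.00475846   80.64607972] [[-9.89985355e-01  1.41169603e-01 -3.73295059e-04]
 [ 1.41169845e-01  9.89985124e-01 -7.27863626e-04]
 [ 2.66804336e-04 -7.73272336e-04 -9.99999665e-01]] [-0.73691376 -0.28998845  5.43112218] [-0.0955192   0.20910646 -0.1786112 ] [-3.06446569e-01  3.13251509e-01 -3.59644794e-01  8.98036351e-01
 -8.06566599e-04 -1.64803619e-01]
```

View pics/f_wrist.png

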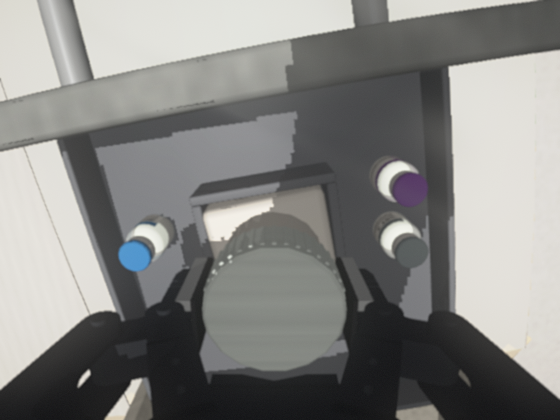

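The turn measures 80.0° (1.395 rad). With up to 0.1 rad of play the thread is at 1.295 or more, inside the free window. Now a gentle trial lift.

Request:
arm_command([
  [0,0,-1,0,0,0,40],
  [0,0,-1,0,0,0,40],
  [0,0,-1,0,0,0,40],
  [0,0,0,0,0,0,40],
])

```text
clock: 16.5
tool_pos: [554.2, -107.7, 82.8]
orientation: [[-0.99, 0.141, -0.001], [0.141, 0.99, -0.0], [0.001, -0.0, -1.0]]
ft_force: [1.3, -1.1, -3.8]
finger_gap: 52.8
```

```bash
python3 look.py g wrist scene; python3 -c "
from h import *
o=status.get_obs();print(o['clock'],o['tool_pos'],o['ft_force'],o['moment'])"
```

```text
wrist 16.5 [ 554.17 -107.74   82.75] 52.76882552423989
lid_center 0.89 [274.4, 299.4] [ 556.99 -106.57   85.  ]
mask 16376 [203.1, 227.2, 349.3, 370.9] 0.84
z pct [85.31 98.02 99.01]
lid top 14814 [ 551.22 -106.03   98.1 ]
circ (555.1715087890625, -106.9169921875) 27.639062881469727 mid [ 553.77 -106.27   95.73] [54.57 53.14  9.07]
scene 16.7 [ 554.27 -107.66   83.1 ] 52.507511038166896
lid_center 0.75 [316.4, 327.2] [ 552.85 -104.82   85.  ]
drawer_handle 0.65 [250.4, 362.9] [ 422.36 -114.25   95.  ]
mask 374 [303.6, 315.5, 320.9, 345.1] 0.88
z pct [ 75.41  97.64 100.41]
lid top 284 [ 539.55 -104.72   98.19]
circ (546.1361083984375, -107.70637512207031) 26.744178771972656 mid [ 540.4  -106.47   96.31] [27.48 51.89  9.63]
16.9 [ 554.38277198 -107.64536325   83.29201094] [-0.24711709 -1.43725456 -2.6407285 ] [-0.35200256  0.00950634 -0.07561156]
```

View pics/g_wrist.png

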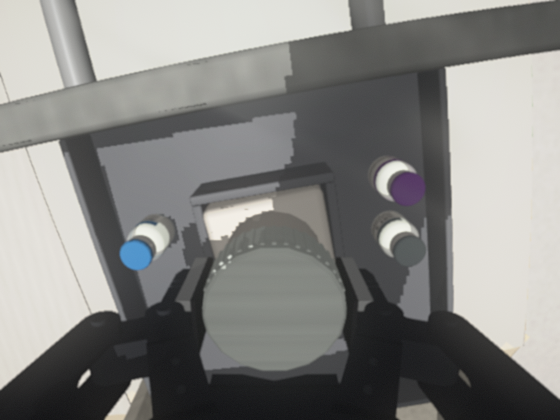

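The lid rose 2 mm with a 2.6-3.8 N downward pull. That is ambiguous, so I'll check in the depth image whether the jar foot (top should be at z=48) rose too.

```bash
cat > foot.py <<'E'
from h import *
import sys
def foot(tag=None):
    o=status.get_obs(); 
    if tag: im,d=viewer.get_image('wrist'); cm=viewer.camera_model('wrist'); np.save(tag+'_wrist.npy',d); cv2.imwrite(f'pics/{tag}_wrist.png',im)
    return d,cm,o
if __name__=='__main__':
    np.set_printoptions(precision=2,suppress=True)
    cm=viewer.camera_model('wrist')
    tags=sys.argv[1:]
    for t in tags:
        if t[0]=='+': d,cm,o=foot(t[1:]); print(o['clock'],o['tool_pos'],o['ft_force'],o['moment'],o['finger_gap']); t=t[1:]
        else: d=np.load(t+'_wrist.npy')
        def z(u0,u1,v0,v1):
            w=d[v0:v1,u0:u1]; K=np.array([[cm['fx'],0,cm['cx']],[0,cm['fy'],cm['cy']],[0,0,1.]])
            v,u=np.mgrid[v0:v1,u0:u1]
            p=cv2.undistortPoints(np.stack([u,v],-1).reshape(-1,1,2).astype(float),K,np.array(cm['distortion'],float)).reshape(-1,2)
            T=np.array(cm['T']);P=np.stack([p[:,0],-p[:,1],-np.ones(len(p))],-1)*w.reshape(-1,1)@T[:3,:3].T+T[:3,3]
            return np.percentile(P[:,2],[10,50,90])
        print(t,'foot L',z(215,240,215,230),'R',z(305,325,205,230),'lidtop',z(240,310,290,330),'drawer floor',z(120,170,180,210),'front top',z(180,260,65,80))
E
python3 foot.py f g +g2
```

```text
f foot L [49.96 50.69 51.64] R [49.75 50.72 51.75] lidtop [98.01 98.67 99.38] drawer floor [13.85 14.64 15.41] front top [121.84 122.64 123.51]
g foot L [47.92 48.66 49.62] R [47.56 48.46 49.48] lidtop [97.94 98.61 99.35] drawer floor [11.69 12.49 13.34] front top [119.63 120.45 121.31]
16.9 [ 554.38 -107.65   83.29] [-0.25 -1.44 -2.64] [-0.35  0.01 -0.08] 52.77174628757768
g2 foot L [47.44 48.15 49.12] R [46.89 47.94 49.07] lidtop [97.97 98.65 99.34] drawer floor [11.18 11.98 12.83] front top [119.23 120.04 120.92]
```

Relative to the drawer floor, the foot stayed at 36.1 mm while the lid top rose 2.7 mm. The lid is free and the jar is staying in the holder. Lifting to 38 mm in total.

Request:
arm_command([
  [0,0,-1.3,0,0,0,40],
  [0,0,-2,0,0,0,40],
  [0,0,-2,0,0,0,40],
  [0,0,-2,0,0,0,40],
  [0,0,-2,0,0,0,40],
  [0,0,0,0,0,0,40],
])

```text
clock: 17.55
tool_pos: [555.0, -107.7, 93.1]
orientation: [[-0.99, 0.14, 0.001], [0.14, 0.99, -0.0], [-0.001, 0.0, -1.0]]
ft_force: [1.0, -0.2, 1.0]
finger_gap: 52.8
```

```bash
python3 foot.py +h
```

```text
17.55 [ 554.97 -107.66   93.15] [ 1.03 -0.19  0.95] [ 0.04  0.01 -0.02] 52.75273217736005
h foot L [47.13 47.97 57.69] R [46.25 47.8  55.31] lidtop [107.6  108.28 109.02] drawer floor [10.99 11.79 12.73] front top [118.94 119.79 120.6 ]
```

Request:
arm_command([
  [0,0,-2,0,0,0,40],
  [0,0,-3,0,0,0,40],
  [0,0,-4,0,0,0,40],
  [0,0,-4,0,0,0,40],
  [0,0,-4,0,0,0,40],
  [0,0,-4,0,0,0,40],
  [0,0,-3,0,0,0,40],
  [0,0,-1.5,0,0,0,40],
  [0,0,0,0,0,0,40],
  [0,0,0,0,0,0,40],
])

```text
clock: 18.6
tool_pos: [554.5, -107.6, 118.0]
orientation: [[-0.99, 0.14, -0.0], [0.14, 0.99, 0.0], [0.0, 0.0, -1.0]]
ft_force: [-0.4, 0.1, -0.7]
finger_gap: 53.0
```

```bash
python3 foot.py +i; python3 look.py j scene top; python3 -c "
from h import *
for t in ['jar_rim']:
  for n,z in [('scene',92),('top',92)]:
    print(n,[(q['conf'],q['centre'],at_z(n,q['centre'],z)) for q in finder.place_of(t,n)[:1]])
for t in ['tape','gauze','gel']:
  print(t,[(q['conf'],q['centre']) for q in finder.place_of(t,'scene')[:1]])
print(status.get_obs()['orientation'][:,2])
im=cv2.imread('pics/j_scene.png');cv2.imwrite('pics/j_sc.png',cv2.resize(im[240:400,220:420],None,fx=4,fy=3.7))
"
```

```text
18.6 [ 554.54 -107.61  118.02] [-0.39  0.06 -0.69] [ 0.01 -0.03  0.02] 52.98416307986993
i foot L [41.8  47.89 70.75] R [41.75 47.79 70.57] lidtop [132.58 133.26 133.97] drawer floor [11.29 12.55 31.78] front top [  0.53 119.26 120.4 ]
scene 18.65 [ 554.46 -107.61  117.94] 52.90114825869977
lid_center 0.88 [320.3, 317.2] [568.87 -91.38  85.  ]
lid_center 0.17 [253.0, 362.2] [ 428.12 -111.13   85.  ]
drawer_handle 0.89 [253.3, 362.0] [ 427.2  -115.02   95.  ]
drawer_handle 0.51 [264.3, 163.5] [656.78 299.79  95.  ]
mask 437 [302.7, 303.7, 321.4, 334.4] 0.86
z pct [113.31 133.09 169.76]
top 18.85 [ 554.5  -107.6   117.93] 53.26806259938091
lid_center 0.7 [401.9, 234.1] [ 554.73 -119.63   85.  ]
drawer_handle 0.91 [403.0, 289.7] [ 434.53 -119.58   95.  ]
scene [(0.61, [319.4, 326.1], array([ 556.16583826, -108.31067666,   92.        ]))]
top [(0.62, [397.4, 233.3], array([ 556.22758565, -106.72699922,   92.        ]))]
tape [(0.67, [197.6, 203.3])]
gauze [(0.6, [242.3, 198.5])]
gel [(0.57, [265.0, 162.3])]
[-7.24790769e-06  1.24023199e-05 -1.00000000e+00]
```

View pics/i_wrist.png

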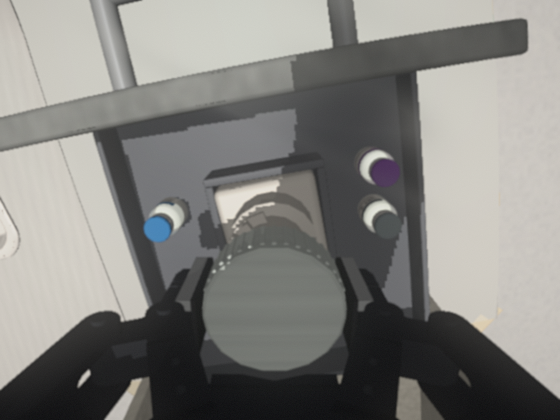

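View pics/j_sc.png

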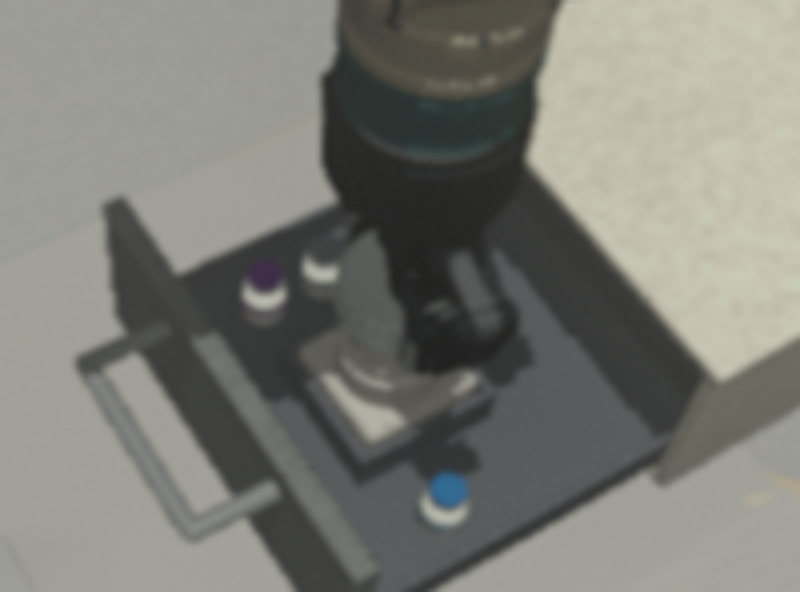

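View pics/j_top.png

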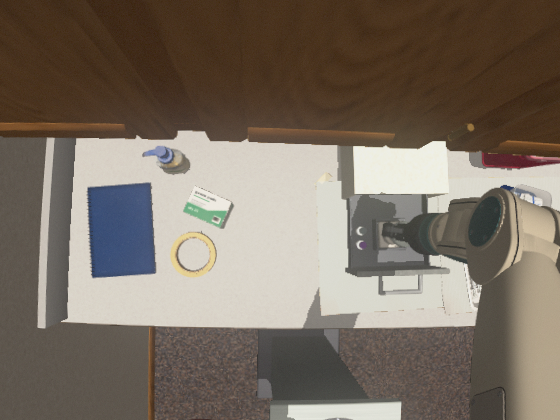

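Run:
```python
from h import *
cm=viewer.camera_model('scene')
K=np.array([[cm['fx'],0,cm['cx']],[0,cm['fy'],cm['cy']],[0,0,1.]]);v,u=np.mgrid[:420,:560]
p=cv2.undistortPoints(np.stack([u,v],-1).reshape(-1,1,2).astype(float),K,np.array(cm['distortion'],float)).reshape(420,560,2)
T=np.array(cm['T'])
for t in 'adgj':
    d=np.load(t+'_scene.npy'); P=(np.stack([p[...,0],-p[...,1],-np.ones((420,560))],-1)*d[...,None]@T[:3,:3].T+T[:3,3])[d>0]
    s=P[(P[:,2]>88)&(P[:,2]<104)&(P[:,0]>405)&(P[:,0]<440)&(abs(P[:,1]+112)<35)]
    print(t,len(s),np.percentile(s,[5,50,95],axis=0)[:,0])
```

```text
a 240 [424.78641022 429.0353129  433.63323871]
d 239 [424.92313283 429.01142796 433.54917284]
g 240 [424.94421989 429.0728098  433.51984589]
j 239 [424.90756371 428.9655459  433.44065884]
```

The drawer has not moved since it reached its stop (bar at x = 429.0 throughout). The lid is level, about 19-20 mm clear and held, so I'm handing the job in.

```bash
python3 -c "
from h import *
print(workorder.finish_job()); o=status.get_obs(); print(o['clock'],o['tool_pos'],o['finger_gap'])"
```

```text
the job is handed in; nothing more can be done
None
the job is handed in; nothing more can be done
```

I pulled the drawer out to its stop, turned the lid 80° (1.395 rad) anticlockwise and lifted it straight up 37–38 mm. I handed the job in at about 19 s with the lid still gripped over the jar; no verdict was reported.

What the last checks showed:
- **Drawer:** it came out 160 mm to a firm stop, and the depth pictures put the handle at x ≈ 429.0 mm from then until the end.
- **Lid:** it is level (tool axis vertical) and held at a 53 mm opening. Its top is at z ≈ 133 mm, which leaves its lower edge about 19 mm above the jar's mouth.
- **Jar:** its foot stayed at z ≈ 48 mm, so it is still in its holder.
- **Bystanders:** the tape, gauze and gel look where they were, within the finder's scatter of a few pixels.

Things that disagreed or were not clear:
- **Trial lift:** it showed a pull of about 3–4 N, close to the jar's weight. The depth pictures showed the jar staying put, and the pull was gone within the next few millimetres.
- **Handle position:** the network's estimates scattered by several millimetres, so I relied on the depth readings instead.
- **Final state:** the robot gave no reading after the hand-in, so I could not check it once more.

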